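# Ease a deep-well plate off its heating adapter with the lifting wedge

## Robot

A 7-joint arm with a two-finger parallel gripper is mounted at the origin on a cart in front of the work surface, level with it; the furniture and walls round the work are solid. World frame = base frame: x ahead of the robot, y to its left, z up, the work surface at z = 0. Lengths are in m, angles in rad, forces in N, time in s.
With the tool pointing down it reaches from about 0.4 to 0.875 m from the base axis. Payload 19.3 kg.
Tool frame: the origin (TCP) lies midway between the tips of the shut fingers; the grasp point (between the pads) lies 19 mm behind it; z points along the fingers, y is the line along which they close (so a half turn about z gives the same grasp; the last joint's range is limited). The gripper opens to 85 mm and grips with 20 to 120 N. Pads are 22 mm wide; open, the fingers measure 114 mm over their backs; the gripper's body (76 mm by 85 mm) begins 54 mm behind the grasp point. The pads swing forward as they close: fully open they stand 13 mm farther back than shut.
Start: joints at [-1.416, 0.521, -0.036, 1.599, 0.021, 1.021, -0.113], TCP at [0.139, 0.609, 0.231] pointing down, gripper open.
Joint ranges: [-2.91, 2.91], [-0.3, 2.13], [-1.5, 1.42], [0.17, 2.43], [-1.26, 4.41], [0.16, 1.93], [-2.52, 2.52]. Speed limits (rad/s): [1.89, 1.89, 2.39, 2.39, 3.01, 3.01, 3.01].

## Interface

Orientations are given as [roll, pitch, yaw] about the fixed x, y, z axes, in that order (R = Rz(yaw) Ry(pitch) Rx(roll)).
In Python, from workcell import * gives the robot as it stands. The module is installed in compiled form; this text tells all that it offers.
- The arm moves only by the tool play_rows, never from a script. Its argument "deltas" is a list of rows, each a list of 7 numbers: the shift along the tool's x, y, z in units of 500 mm (1.0 is 500 mm), then the turn, a rotation vector about the tool's x, y, z in units of 120 degrees (1.0 is 120 degrees), then the closure, from 0 (fully open) to 1 (shut). A call has 1 to 10 rows; each row is the pose to reach, as a shift and turn from the pose commanded when the call began, along the tool's axes at that moment; what a row does not reach only later rows make up. A row lasts 1/10 s, in which the tool goes at most 50 mm and 8.59 degrees, less where a joint would pass 70% of its speed; a pose out of reach is approached as far as the arm can. A call with a number of a shift or a turn outside -1 to 1 is refused whole. A call with a gripper value outside its range is refused whole. The fingers move at their own pace and stop on an object; "newtons" is the grip in N (left out, the last holds). Time passes only in rows, so rows that repeat a pose let the fingers close. It gives the time, the measured TCP pose, the force, the opening and the grip force at its end, in the units of the state.
- observe(): the state, without advancing time (a new reading comes with each control period).
- grab_frame(name): name is "scene" or "top"; returns the picture (400x640x3 uint8, red, green, blue); there is no depth.
- get_calibration(name): a dict with "fovy" (degrees; the focal length in pixels is half the picture's height over the tangent of half this angle, whatever the lens; pixels are square), "cx", "cy" (the principal point, pixels), "xyz" and "rotation" of the camera in the world. Camera axes: x right, y down, z forward; pixel columns grow to the right and rows downward; lengths in m; the calibration is good to about 2 mm. A picture is of the moment at which its call begins. get_calibration takes no time and is no camera call.
- job_done(): hands the job in; it is judged then, once.
The state is a dict: "clock": time; "qpos": joint angles; "qd": joint speeds; "joint_efforts": joint torques, N m; "position": TCP position; "tool_rot": TCP orientation; "force": force on the tool from outside, world axes, zero at the start; "moment": the same for the moment, N m; "grip_width": finger opening in m; "finger_force": force on a finger pad.
Only numpy, scipy, OpenCV 4.12 (cv2) and the standard library are available. Lean on these libraries where they do the work, as an engineer would, in place of code of your own. Each camera call takes 0.05 s, during which the arm holds its last target. There are 200 camera calls.

## Task

Lift the plate-lifting wedge out of its fitted nest in the tool tray, bring its thin end flat into the pry slot at the front of the aluminium heating adapter, and push it in under the front rim of the full deep-well plate until that edge has just come up off its seat, about 3 mm, without ever jacking it up to 8 mm. Push gently, touch the plate with nothing but the wedge, leave the plate resting on the adapter at its back edge and disturb nothing nearby. Finish still gripping the wedge in the slot with the plate's front edge resting on it, so that a colleague can take the plate off: do not let go.

Things in the scene. Friction and masses are not known exactly. Their poses are not given: they have to be found in the camera images.
- tool_tray: grey moulded tray, fixed, 160 x 96 x 14 mm. Origin: centre of its underside, on the bench. Its nest, a pocket 130 (x) x 30 mm, 10 mm deep (floor 4 mm above the bench), centred, holds the wedge with 2 mm of play all round, thin end to the tray's +x; a finger bay of that depth (39 mm along x, 84 mm along y) crosses it at the wedge's handle.
- wedge_grip (a point): grasp point of the slippery white plastic wedge (125 x 26 mm, 50 to 80 g): middle of its upright handle, 37 mm above its flat underside. x to the thin end, y across, z up. Handle 60 mm long (x), 20 mm thick (y), 12.5 to 54 mm above the underside. Ahead of it 10 mm of foot 12.5 mm thick, then a 55 mm taper falling straight (1 in 5) to 1.5 mm at the tip.
- wedge_tip (a point): middle of the wedge's thin tip edge, on its underside; axes as wedge_grip; 95 mm ahead (+x) of wedge_grip and 37 mm below it
- heat_adapter: aluminium heating adapter, fixed, 124 x 152 mm. Origin: on the bench below the plate's centre; x from front to back. Seat for the plate's rim: 14 mm above the bench. A core 77 x 119 mm, 9 mm high, fits inside the plate's skirt with 1.3 mm play. Pry slot along x at y = 0: 32 mm wide, from the front edge (x = -69 mm) to x = +18 mm, through the core too; its floor is 9 mm above the bench.
- plate_front (a point): middle of the lower front edge of the deep-well plate's skirt, over the pry slot; at first 14 mm above the bench, near x = -43 mm, y = 0 of heat_adapter, axes alike. Plate: white, loose, 85.5 (x) x 128 (y) x 43 mm, grey bumpy mat on top, 0.2 to 0.4 kg. A wedge flat on the slot floor meets this edge when its tip is 17.5 mm past it; each further 5 mm lifts it 1 mm.
- tips: bystander: box of pipette tips with a clear lid, 66 x 118 x 74 mm; origin: centre of its underside
- tube: bystander: upright screw-cap tube, diameter 34 mm, 117 mm high; origin: centre of its underside
- cryo_box: bystander: closed sample box, 68 x 68 x 50 mm; origin: centre of its underside
Not all that is in view belongs to the job. Leave any yellow look-alike of the part that bears wedge_grip alone.

How it is judged:
On the way, in this order (a step that is already met when the one before it is completed fails the run):
1. the wedge has been lifted clear out of its nest (at least 20 mm up) in the fingers (z of wedge_tip in the frame of tool_tray above 0.024 m and contact force between wedge and tool_tray below 0.05 N and contact force between the fingers and wedge above 1 N), for 0.2 s.
2. the wedge's tip is in the pry slot, below the seat and at least 5 mm under the plate's front rim (x of wedge_tip in the frame of plate_front above 0.005 m and z of wedge_tip in the frame of heat_adapter below 0.0135 m and y of wedge_tip in the frame of heat_adapter between -0.006 and 0.006 m), for 0.1 s.
At the end, for the whole second after the job is handed in: The gripped wedge lies in the slot (tip below the seat, in line within 0.15 rad); the plate's front edge rests on it (over 0.3 N), 1.5 to 5 mm above its seat; its back still rests on the adapter, in place within 3.5 mm, at rest, untouched by the robot (z of plate_front in the frame of heat_adapter between 0.0155 and 0.019 m and x of plate_front in the frame of heat_adapter between -0.0465 and -0.039 m and angle between plate_front's own z axis and vertical below 0.1 rad and contact force between well_plate and heat_adapter above 0.3 N and contact force between wedge and well_plate above 0.3 N and contact force between the fingers and wedge above 1 N and contact force between each of the arm, the fingers and well_plate below 0.1 N and z of wedge_tip in the frame of heat_adapter below 0.0135 m and angle between the x axis of wedge_tip and the x axis of heat_adapter, either way round below 0.15 rad and linear speed of each of well_plate, wedge below 0.01 m/s); the arm keeps its last pose, push and grip.
It fails at once if the plate's front edge is jacked up 8 mm or more (z of plate_front in the frame of heat_adapter above 0.022 m).
It fails at once if the wedge is driven hard against the plate (over 15 N) (contact force between wedge and well_plate above 15 N).
It fails at once if the robot touches the plate (contact force between any of the arm, the fingers and well_plate above 1 N).
It fails at once if a bystander is moved by more than 20 mm or knocked over (distance of any of tips, tube, cryo_box from where it was at the start of the episode above 0.02 m or angle between any of tube, tips's own z axis and vertical above 0.5 rad).
It also fails if it takes over 48 s, if anything falls off the work surface, if the arm or the gripper's body presses on something with over 40 N, if the wrist force passes 120 N, or if a joint passes its speed limit or range.

## Working session

There is one attempt and no reset: what is moved stays moved. The work goes in short steps, Python scripts to look and compute and a tool call to move; the robot and the scene stay as the last step left them, time stands still between calls to the robot, and variables do not carry over. Pictures are saved under pics/ and viewed, at most 10 in all, crops included, and the job is handed in when it is done.

Besides the shell and the picture viewer there is one more tool, called in YAML: its name, and indented under it one key for each argument. play_rows: Moves the arm, as the interface text tells. Its arguments: {"type":"object","properties":{"deltas":{"type":"array"},"newtons":{"type":"number"}},"required":["deltas"]}

```bash
mkdir -p pics
python3 - <<'E'
from workcell import *
import cv2
for n in("scene","top"):
    c=get_calibration(n);print(n,c)
    cv2.imwrite(f"pics/{n}0.png",grab_frame(n)[:,:,::-1])
print(observe())
E
```

```text
scene {'fovy': 56.3344311966556, 'cx': 318.3357213042077, 'cy': 204.80190208463762, 'xyz': array([ 0.11200842, -0.51711822,  0.466698  ]), 'rotation': array([-2.03368323, -0.00273276, -0.6583485 ])}
top {'fovy': 43.232697409369585, 'cx': 319.79388279983283, 'cy': 196.09660670937842, 'xyz': array([0.52812121, 0.08428237, 1.60741569]), 'rotation': array([-3.07667079e+00, -1.36794246e-03, -1.60076020e+00])}
{'clock': 0.1, 'qpos': array([-1.41614056,  0.5219479 , -0.03634946,  1.59991848,  0.0211839 ,
        1.02110147, -0.11279639]), 'qd': array([ 0.00015704, -0.00144174, -0.00054118, -0.00078151,  0.00028757,
       -0.00132935,  0.00150706]), 'joint_efforts': array([ 2.47679891e-03, -9.28484416e+01,  1.98326178e+00, -3.70535839e+01,
        1.81039015e-02,  5.37343600e-03,  9.33496335e-05]), 'position': array([0.13930435, 0.60898279, 0.23079873]), 'tool_rot': array([-3.14060245e+00,  4.38413563e-05,  2.91673964e+00]), 'force': array([ 0.39013952, -0.66219329,  0.09423811]), 'moment': array([0.03351729, 0.03025882, 0.02536454]), 'finger_force': 0.0, 'grip_width': 0.0854625913152825}
```

View pics/top0.png

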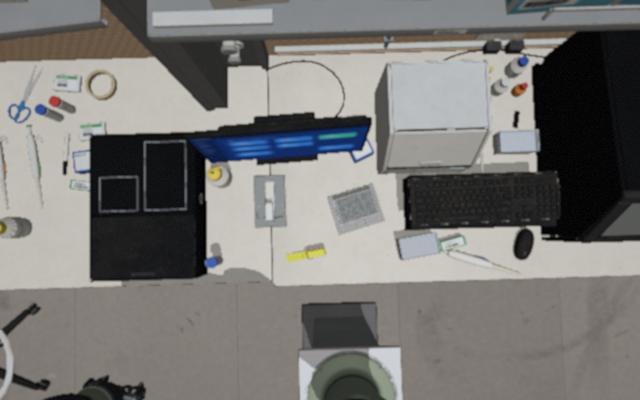

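View pics/scene0.png

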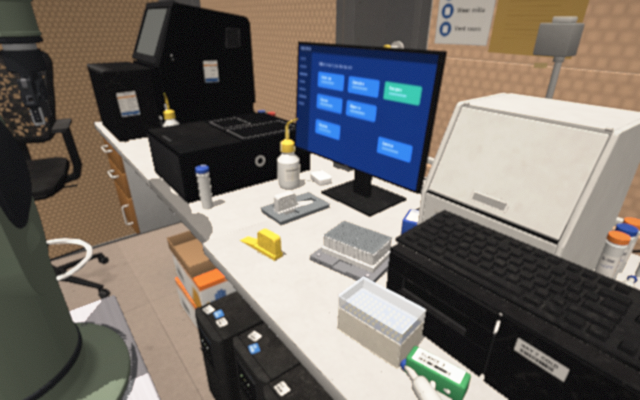

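The top view shows two candidates. One is a white wedge in the grey tray at top px (268,200). The other is a yellow look-alike at (306,255). White and in the nest fits the description, so I'll confirm it in an enlarged crop. The adapter and plate are at about (356,208).

Run:
```python
import cv2,numpy as np
t=cv2.imread("pics/top0.png")[165:270,240:400]
s=cv2.imread("pics/scene0.png")[180:280,240:400]
a=cv2.resize(t,None,fx=5,fy=5,interpolation=cv2.INTER_CUBIC);cv2.imwrite("pics/c1.png",a)
a=cv2.resize(s,None,fx=5,fy=5,interpolation=cv2.INTER_CUBIC);cv2.imwrite("pics/c2.png",a)
```

```text
(no output)
```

View pics/c1.png

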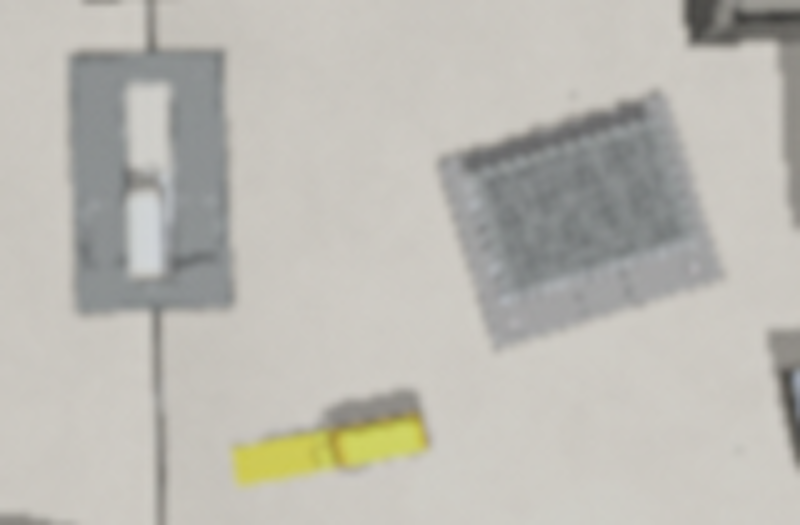

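View pics/c2.png

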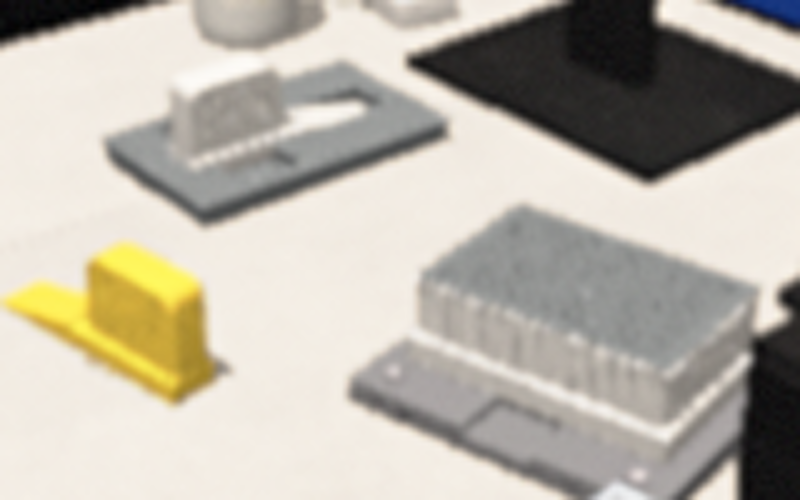

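The crops confirm it. The white wedge sits in the tray with its handle at the bottom, crop px (147,230), and its thin end up, (148,85). The adapter's wide front ledge with the slot faces the robot, with front corners at crop px (497,350) and (722,277).

```bash
cat > h.py <<'E'
from workcell import *
import numpy as np,cv2
from scipy.spatial.transform import Rotation as Ro
def cam(n):
    c=get_calibration(n);return c,Ro.from_euler('xyz',c['rotation']).as_matrix(),200/np.tan(np.radians(c['fovy'])/2)
def cast(n,uv,z):
    c,R,f=cam(n);uv=np.atleast_2d(uv).astype(float)
    d=np.c_[(uv[:,0]-c['cx'])/f,(uv[:,1]-c['cy'])/f,np.ones(len(uv))]@R.T
    return c['xyz']+d*((z-c['xyz'][2])/d[:,2])[:,None]
def proj(n,P):
    c,R,f=cam(n);p=(np.atleast_2d(P)-c['xyz'])@R
    return np.c_[f*p[:,0]/p[:,2]+c['cx'],f*p[:,1]/p[:,2]+c['cy']]
E
python3 - <<'E'
from h import *
np.set_printoptions(precision=4,suppress=True)
im=cv2.imread("pics/top0.png").astype(int)
print("base px",proj("top",[0,0,0]), "tcp",proj("scene",[.139,.609,.231]))
def rect(x0,x1,y0,y1,m,z,off,name):
    k=np.zeros(im.shape[:2],np.uint8);k[y0:y1,x0:x1]=m[y0:y1,x0:x1]*255
    cs,_=cv2.findContours(k,cv2.RETR_EXTERNAL,cv2.CHAIN_APPROX_NONE);c=max(cs,key=cv2.contourArea)
    # grow by half a pixel through 4x upsampling is skipped; pixel centres used
    W=cast("top",c[:,0,:],z)[:,:2]
    r=cv2.minAreaRect((W*1000).astype(np.float32));print(name,r,cv2.boxPoints(r).tolist())
b,g,r=im[...,0],im[...,1],im[...,2]
print("bench",im[230,300],"tray",im[185,258],"adapter",im[228,345],"wedge",im[190,269],im[212,269])
gray=(r-b<8)&(r<200)
rect(248,292,170,234,gray,0.014,0,"tray")
rect(325,390,180,240,gray,0.014,0,"adapter")
for n,z,crop in(("top",.014,[(70,55),(222,52),(233,305),(77,312)]),("top",.014,[(497,350),(722,277),(660,92),(440,158)]),("top",.058,[(130,190),(158,190),(162,275),(130,278)])):
    print(cast(n,[(240+(u+.5)/5-.5,165+(v+.5)/5-.5) for u,v in crop],z))
S=lambda L:[(240+(u+.5)/5-.5,180+(v+.5)/5-.5) for u,v in L]
print("scene tray",cast("scene",S([(108,140),(207,212),(447,122),(340,62)]),.014))
print("adapter front-left corner, slot mouth L, slot inner L,inner R",cast("scene",S([(350,385),(465,430),(492,402),(562,428)]),.014))
print("handle top",cast("scene",S([(172,85),(187,97),(275,63),(258,55)]),.058))
E
```

```text
base px [[351.2547 398.1497]] tcp [[ 45.9119 124.9545]]
bench [194 200 204] tray [143 143 139] adapter [164 163 165] wedge [200 205 206] [213 210 207]
tray ((617.9821166992188, 238.24884033203125), (177.2751922607422, 102.14075469970703), 0.6516340374946594) [[528.7694091796875, 288.307861328125], [529.9310302734375, 186.17369079589844], [707.19482421875, 188.1898193359375], [706.033203125, 290.323974609375]]
adapter ((588.5568237304688, -32.62266540527344), (126.69026184082031, 155.81072998046875), 15.326103210449219) [[506.873046875, 25.76925277709961], [548.0557861328125, -124.50039672851562], [670.2406005859375, -91.01458740234375], [629.057861328125, 59.25506591796875]]
[[0.703  0.2869 0.014 ]
 [0.702  0.1905 0.014 ]
 [0.5416 0.1876 0.014 ]
 [0.5402 0.286  0.014 ]]
[[ 0.5084  0.0222  0.014 ]
 [ 0.55   -0.1212  0.014 ]
 [ 0.6683 -0.0864  0.014 ]
 [ 0.6305  0.0543  0.014 ]]
[[0.6137 0.2462 0.058 ]
 [0.6132 0.229  0.058 ]
 [0.5609 0.2278 0.058 ]
 [0.5597 0.2475 0.058 ]]
scene tray [[0.5365 0.2792 0.014 ]
 [0.5358 0.1803 0.014 ]
 [0.6941 0.1859 0.014 ]
 [0.6942 0.2847 0.014 ]]
adapter front-left corner, slot mouth L, slot inner L,inner R [[ 0.5025  0.0161  0.014 ]
 [ 0.5206 -0.0385  0.014 ]
 [ 0.5423 -0.0302  0.014 ]
 [ 0.5531 -0.0617  0.014 ]]
handle top [[0.5525 0.2362 0.058 ]
 [0.551  0.2194 0.058 ]
 [0.6098 0.2265 0.058 ]
 [0.6084 0.2404 0.058 ]]
```

```bash
cat >> h.py <<'E'
def delta(p,yaw,frm=None):
    "tool-axis shift/500mm and turn/120deg from pose frm (default measured) to tool-down pose"
    o=observe();p0,r0=frm if frm else (o['position'],o['tool_rot'])
    R0=Ro.from_euler('xyz',r0)
    d=R0.inv().apply(np.array(p)-p0)/.5
    t=(R0.inv()*Ro.from_euler('xyz',[np.pi,0,yaw])).as_rotvec()/np.radians(120)
    return np.round(np.r_[d,t],4).tolist()
E
python3 - <<'E'
from h import *
print(delta([.36,.42,.231],3.04),delta([.585,.235,.15],np.pi+.017))
E
```

```text
[-0.5146, -0.27, -0.0001, -0.0005, -0.0, -0.0589] [-1.0357, -0.5302, 0.1622, -0.0005, -0.0, -0.1155]
```

play_rows:
  deltas:
    - [-0.08, -0.042, 0, 0, 0, -0.01, 0.4]
    - [-0.16, -0.084, 0, 0, 0, -0.02, 0.4]
    - [-0.24, -0.126, 0, 0, 0, -0.03, 0.4]
    - [-0.32, -0.168, 0, 0, 0, -0.04, 0.4]
    - [-0.4, -0.21, 0, 0, 0, -0.05, 0.4]
    - [-0.48, -0.252, 0, 0, 0, -0.06, 0.4]
    - [-0.56, -0.294, 0, 0, 0, -0.07, 0.4]
    - [-0.64, -0.336, 0, 0, 0, -0.08, 0.4]
    - [-0.72, -0.378, 0, 0, 0, -0.09, 0.4]
    - [-0.8, -0.42, 0, 0, 0, -0.1, 0.4]

```text
clock: 1.1
position: [0.4835, 0.3139, 0.2312]
tool_rot: [-3.141, -0.0, 3.127]
force: [0.3, 0.4, 0.9]
grip_width: 0.0516
finger_force: 0.0
```

Run:
```python
from h import *
print(delta([.585,.235,.11],np.pi+.017),observe()['grip_width'],observe()['qpos'])
```

```text
[-0.2052, -0.1548, 0.2423, -0.0001, -0.0001, -0.015] 0.05160424313348786 [-0.6835926   0.44437739  0.00697245  1.73254948 -0.00366906  0.96501075
  0.88118843]
```

play_rows:
  deltas:
    - [-0.05, -0.038, 0.06, 0, 0, -0.004, 0.5]
    - [-0.1, -0.076, 0.12, 0, 0, -0.008, 0.5]
    - [-0.15, -0.115, 0.18, 0, 0, -0.012, 0.5]
    - [-0.205, -0.155, 0.242, 0, 0, -0.015, 0.5]
    - [-0.205, -0.155, 0.242, 0, 0, -0.015, 0.5]
    - [-0.205, -0.155, 0.242, 0, 0, -0.015, 0.5]

```text
clock: 1.7
position: [0.5835, 0.2355, 0.1092]
tool_rot: [-3.141, -0.002, -3.127]
force: [0.1, 1.0, -0.1]
grip_width: 0.0425
finger_force: 0.0
```

Run:
```python
from h import *
o=observe();print(o['position'],o['tool_rot'],o['grip_width'])
im=grab_frame("scene")[:,:,::-1];cv2.imwrite("pics/s1.png",im)
u,v=proj("scene",[.585,.235,.08])[0].astype(int);print(u,v,proj("scene",o['position']))
cv2.imwrite("pics/s1c.png",cv2.resize(im[v-60:v+60,u-80:u+80],None,fx=5,fy=5,interpolation=cv2.INTER_CUBIC))
```

```text
[0.58350536 0.23553792 0.10917711] [-3.14075998e+00 -1.88601379e-03 -3.12688428e+00] 0.042464376199943456
284 185 [[283.55130886 175.33584318]]
```

View pics/s1c.png

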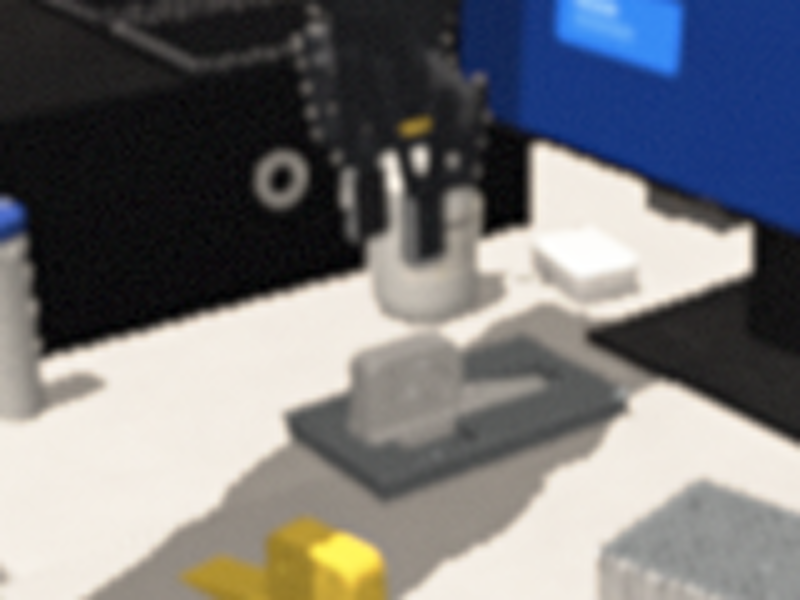

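The open fingers straddle the handle. Fingertips are at crop px (355,240) and (422,262), and the handle is at (405,380). Descending.

play_rows:
  deltas:
    - [0, 0.001, 0.04, 0, 0, 0, 0.5]
    - [0, 0.002, 0.08, 0, 0, 0, 0.5]
    - [0, 0.002, 0.12, 0, 0, 0, 0.5]
    - [0, 0.002, 0.15, 0, 0, 0, 0.5]
    - [0, 0.002, 0.172, 0, 0, 0, 0.5]
    - [0, 0.002, 0.175, 0, 0, 0, 0.5]
    - [0, 0.002, 0.175, 0, 0, 0, 0.5]
  newtons: 25

```text
clock: 2.45
position: [0.5839, 0.2376, 0.0232]
tool_rot: [3.141, 0.0, -3.125]
force: [1.1, -0.2, -0.6]
grip_width: 0.0428
finger_force: 0.0
```

play_rows:
  deltas:
    - [0, 0, 0, 0, 0, 0, 0.6]
    - [0, 0, 0, 0, 0, 0, 0.7]
    - [0, 0, 0, 0, 0, 0, 0.8]
    - [0, 0, 0, 0, 0, 0, 0.9]
    - [0, 0, 0, 0, 0, 0, 0.9]

```text
clock: 2.95
position: [0.5841, 0.2374, 0.0235]
tool_rot: [3.141, 0.001, -3.126]
force: [-1.3, -0.5, 7.3]
grip_width: 0.02
finger_force: 25.1
```

play_rows:
  deltas:
    - [0, 0, 0, 0, 0, 0, 1]
    - [0, 0, 0, 0, 0, 0, 1]
    - [0, 0, -0.01, 0, 0, 0, 1]
    - [0, 0, -0.03, 0, 0, 0, 1]
    - [0, 0, -0.06, 0, 0, 0, 1]
    - [0, 0, -0.1, 0, 0, 0, 1]
    - [0, 0, -0.14, 0, 0, 0, 1]
    - [0, 0, -0.16, 0, 0, 0, 1]
    - [0, 0, -0.16, 0, 0, 0, 1]
    - [0, 0, -0.16, 0, 0, 0, 1]
  newtons: 80

```text
clock: 3.95
position: [0.5835, 0.2372, 0.1026]
tool_rot: [-3.142, -0.0, -3.126]
force: [0.5, 0.6, -0.7]
grip_width: 0.0194
finger_force: 77.9
```

Run:
```python
from h import *
o=observe();print(o['position'],o['tool_rot'],o['grip_width'],o['force'],o['moment'])
im=grab_frame("scene")[:,:,::-1];cv2.imwrite("pics/s2.png",im)
t=grab_frame("top")[:,:,::-1];cv2.imwrite("pics/t2.png",t)
p=o['position'];u,v=proj("scene",p)[0].astype(int);a,b=proj("top",p)[0].astype(int);print(u,v,a,b)
f=lambda i,u,v,w,h:cv2.resize(i[v-h:v+h,u-w:u+w],None,fx=5,fy=5,interpolation=cv2.INTER_CUBIC)
cv2.imwrite("pics/s2c.png",np.hstack([f(im,u+10,v+10,45,50),f(t,a,b-10,35,50)]))
tip=p+np.array([.095,.095*.017,-.018]);print(proj("scene",tip),proj("top",tip))
```

```text
[0.58354172 0.23724841 0.10260352] [-3.14153504e+00 -1.73784250e-04 -3.12551091e+00] 0.019350482358932594 [ 0.45458295  0.58379172 -0.72789368] [-0.02492108 -0.03914755 -0.01025057]
283 177 267 211
[[312.66119512 175.40609926]] [[266.60896024 180.70092543]]
```

View pics/s2c.png

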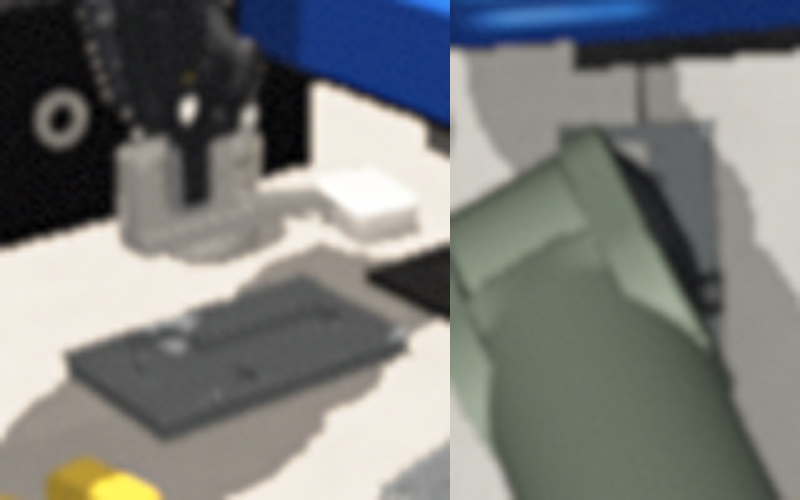

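The wedge is out of the nest, gripped and level. Its tip is at about crop px (320,205) and the tray is empty. Now in front of the adapter.

Run:
```python
from h import *
print(delta([.4325,-.080,.103],np.pi+.279))
```

```text
[0.3117, -0.6293, -0.0014, -0.0002, -0.0006, -0.1255]
```

play_rows:
  deltas:
    - [0.01, -0.02, 0, 0, 0, -0.004, 1]
    - [0.03, -0.06, 0, 0, 0, -0.012, 1]
    - [0.06, -0.12, 0, 0, 0, -0.024, 1]
    - [0.09, -0.18, 0, 0, 0, -0.036, 1]
    - [0.12, -0.24, 0, 0, 0, -0.048, 1]
    - [0.15, -0.3, 0, 0, 0, -0.06, 1]
    - [0.18, -0.36, 0, 0, 0, -0.072, 1]
    - [0.21, -0.42, 0, 0, 0, -0.084, 1]
    - [0.24, -0.48, 0, 0, 0, -0.096, 1]
    - [0.27, -0.54, 0, 0, 0, -0.108, 1]

```text
clock: 5.05
position: [0.4515, -0.0365, 0.1025]
tool_rot: [-3.142, -0.001, -2.898]
force: [0.4, 0.4, -0.9]
grip_width: 0.0191
finger_force: 77.9
```

play_rows:
  deltas:
    - [0.02, -0.04, 0, 0, 0, -0.008, 1]
    - [0.035, -0.075, 0, 0, 0, -0.014, 1]
    - [0.042, -0.089, 0, 0, 0, -0.0175, 1]
    - [0.042, -0.089, 0.03, 0, 0, -0.0175, 1]
    - [0.042, -0.089, 0.06, 0, 0, -0.0175, 1]
    - [0.042, -0.089, 0.09, 0, 0, -0.0175, 1]
    - [0.042, -0.089, 0.106, 0, 0, -0.0175, 1]
    - [0.042, -0.089, 0.106, 0, 0, -0.0175, 1]
    - [0.042, -0.089, 0.106, 0, 0, -0.0175, 1]

```text
clock: 5.95
position: [0.4433, -0.0829, 0.05]
tool_rot: [3.142, -0.0, -2.862]
force: [0.8, -0.2, -0.6]
grip_width: 0.0188
finger_force: 78.0
```

```bash
cat >> h.py <<'E'
def look(k,dx=(0,0)):
    o=observe();p=o['position'];y=o['tool_rot'][2]+np.pi
    print(p,o['tool_rot'],o['force'],o['grip_width'])
    im=grab_frame("scene")[:,:,::-1];cv2.imwrite(f"pics/s{k}.png",im)
    tip=p+np.array([.095*np.cos(y),.095*np.sin(y),-.0195]);q=proj("scene",tip)[0];u,v=q.astype(int)
    u0,v0=u-50+dx[0],v-40+dx[1];print("origin",u0,v0,"tip",tip,"px",q,"crop",((q-[u0,v0]+.5)*8-.5))
    cv2.imwrite(f"pics/s{k}c.png",cv2.resize(im[v0:v0+75,u0:u0+100],None,fx=8,fy=8,interpolation=cv2.INTER_CUBIC))
E
python3 -c "
from h import *
look(3)"
```

```text
[ 0.44334969 -0.08292308  0.05003591] [ 3.14156690e+00 -1.16805090e-04 -2.86240703e+00] [ 0.84071181 -0.15714095 -0.58512868] 0.018823024666946568
origin 293 220 tip [ 0.53467131 -0.05674365  0.03053591] px [343.90077208 260.58399583] crop [410.70617661 328.17196662]
```

View pics/s3c.png

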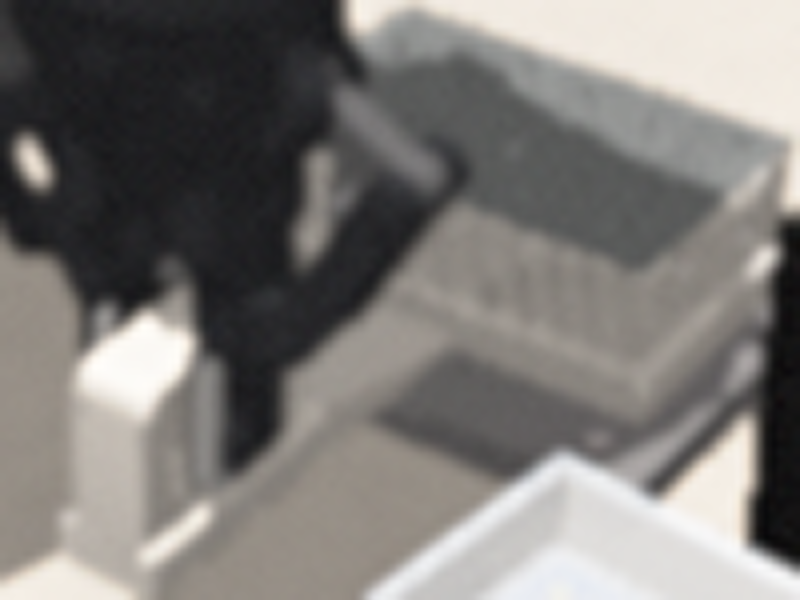

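Run:
```python
from h import *
np.set_printoptions(precision=1,suppress=True)
o=observe();p=o['position'];R=Ro.from_euler('z',o['tool_rot'][2]+np.pi).as_matrix()
g=p+[0,0,.0175]
L={"rearTopL":(-30,10,17),"rearTopR":(-30,-10,17),"rearBotR":(-30,-10,-24.5),"footRearR":(-30,-13,-37),"footTopR":(40,-13,-24.5),"tipR":(95,-13,-37),"tipRtop":(95,-13,-35.5),"tipL":(95,13,-35.5)}
for k,w in L.items():
    q=proj("scene",g+R@np.array(w)/1000)[0];print(k,q,(q-[293,220]+.5)*8-.5)
for s in(3,):
  im=cv2.imread(f"pics/s{s}.png");c=im[220:295,293:393]
  l=cv2.createCLAHE(4,(4,4)).apply(cv2.cvtColor(cv2.resize(c,None,fx=8,fy=8,interpolation=cv2.INTER_CUBIC),cv2.COLOR_BGR2GRAY))
  cv2.imwrite("pics/e3.png",l)
```

```text
rearTopL [300.8 266.3] [ 65.8 374. ]
rearTopR [310.  270.5] [139.7 407.4]
rearBotR [310.2 289.9] [141.  562.9]
footRearR [311.6 296.2] [152.3 613.4]
footTopR [334.2 271. ] [332.8 411.6]
tipR [349.5 262.7] [455.5 345.2]
tipRtop [349.5 262.1] [455.8 340.2]
tipL [338.6 257.6] [368.7 304.6]
```

View pics/e3.png

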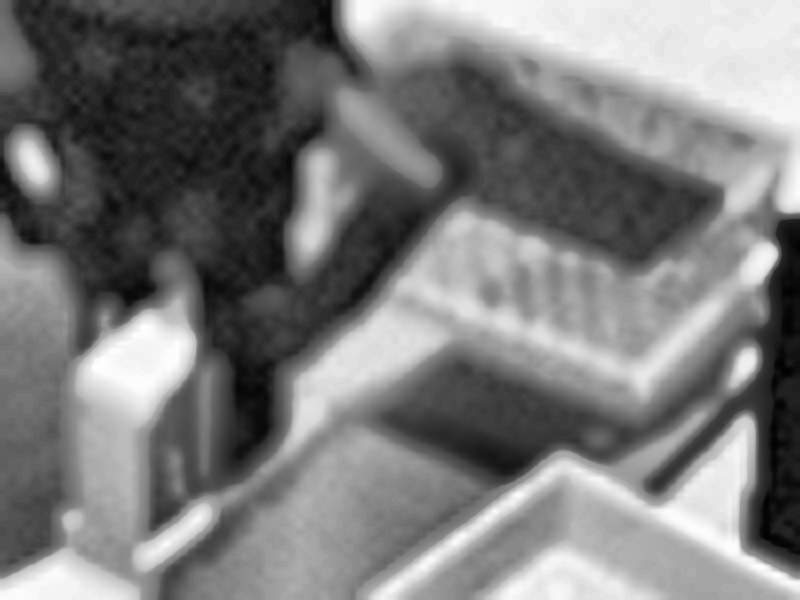

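The tip's right corner appears at crop px (455,345), exactly where I projected it, so the scene view can be trusted here. The slot centreline is about 6 mm to the wedge's left. I'll shift over and lower to just below seat height, watching the force.

play_rows:
  deltas:
    - [0, 0.006, 0, 0, 0, 0, 1]
    - [0, 0.012, 0, 0, 0, 0, 1]
    - [0, 0.012, 0.01, 0, 0, 0, 1]
    - [0, 0.012, 0.02, 0, 0, 0, 1]
    - [0, 0.012, 0.026, 0, 0, 0, 1]
    - [0, 0.012, 0.031, 0, 0, 0, 1]
    - [0, 0.012, 0.036, 0, 0, 0, 1]
    - [0, 0.012, 0.036, 0, 0, 0, 1]

```text
clock: 6.8
position: [0.4416, -0.0773, 0.0315]
tool_rot: [3.141, -0.0, -2.863]
force: [0.0, -0.2, 0.1]
grip_width: 0.019
finger_force: 78.0
```

play_rows:
  deltas:
    - [0, 0, 0.002, 0, 0, 0, 1]
    - [0, 0, 0.004, 0, 0, 0, 1]
    - [0, 0, 0.0055, 0, 0, 0, 1]
    - [0, 0, 0.0065, 0, 0, 0, 1]
    - [0, 0, 0.0065, 0, 0, 0, 1]

```text
clock: 7.3
position: [0.4417, -0.0773, 0.0286]
tool_rot: [-3.142, 0.0, -2.863]
force: [0.2, 0.5, -0.2]
grip_width: 0.0189
finger_force: 78.0
```

```bash
python3 -c "
from h import *
look(4,(0,5))"
```

```text
[ 0.44173626 -0.07729826  0.02856532] [-3.14153454e+00  6.90956053e-05 -2.86273153e+00] [ 0.24998618  0.52209988 -0.16229554] 0.01889774465291463
origin 291 233 tip [ 0.53306637 -0.05114847  0.00906532] px [341.15667052 268.28702674] crop [404.75336417 285.79621396]
```

View pics/s4c.png

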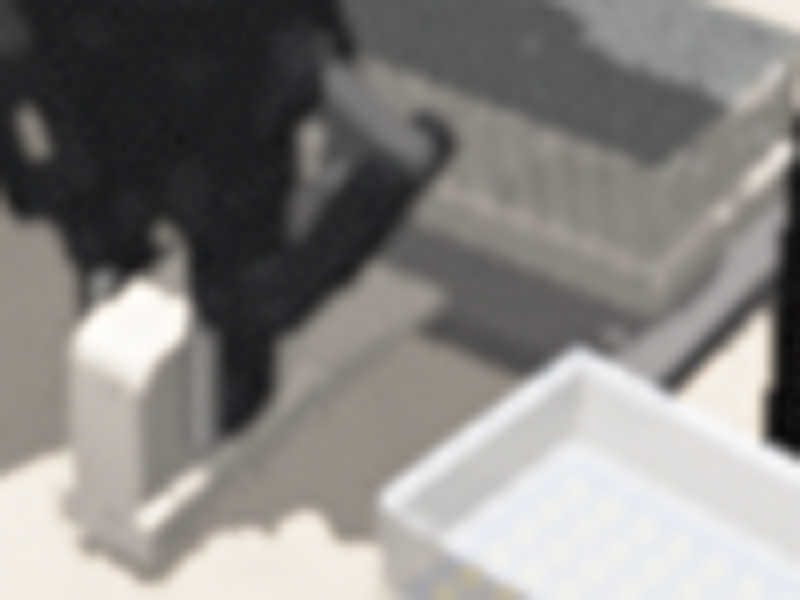

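The tip is at crop px (385,262)–(450,295), just past the adapter's front edge and short of the plate skirt, below the seat with no contact force. I'll feel for the floor.

play_rows:
  deltas:
    - [0, 0, 0.001, 0, 0, 0, 1]
    - [0, 0, 0.001, 0, 0, 0, 1]
    - [0, 0, 0.002, 0, 0, 0, 1]
    - [0, 0, 0.002, 0, 0, 0, 1]

```text
clock: 7.75
position: [0.4417, -0.0774, 0.0277]
tool_rot: [-3.141, 0.0, -2.863]
force: [-3.6, -1.1, 9.6]
grip_width: 0.019
finger_force: 79.3
```

play_rows:
  deltas:
    - [0, 0, -0.001, 0, 0, 0, 1]
    - [-0.004, 0, -0.001, 0, 0, 0, 1]
    - [-0.01, 0, -0.001, 0, 0, 0, 1]
    - [-0.016, 0, -0.001, 0, 0, 0, 1]
    - [-0.022, 0, -0.001, 0, 0, 0, 1]
    - [-0.028, 0, -0.001, 0, 0, 0, 1]
    - [-0.034, 0, -0.001, 0, 0, 0, 1]
    - [-0.04, 0, -0.001, 0, 0, 0, 1]
    - [-0.04, 0, -0.001, 0, 0, 0, 1]

```text
clock: 8.65
position: [0.4616, -0.0717, 0.0282]
tool_rot: [-3.141, 0.001, -2.863]
force: [-0.4, 0.3, 5.5]
grip_width: 0.0192
finger_force: 78.9
```

```bash
cat >> h.py <<'E'
def snap(k,n=3):
    o=observe();a=np.mean([grab_frame("scene")[:,:,::-1] for _ in range(n)],0)
    np.save(f"pics/m{k}.npy",a);print(o['position'],o['force'],observe()['force']);return a
def shift(a,b,box):
    x0,x1,y0,y1=box;f=lambda i:cv2.cvtColor(i[y0:y1,x0:x1].astype(np.float32),cv2.COLOR_BGR2GRAY)
    W=np.eye(2,3,dtype=np.float32)
    try:
        cc,W=cv2.findTransformECC(f(a),f(b),W,cv2.MOTION_TRANSLATION,(3,200,1e-6),None,1)
        return round(float(W[0,2]),2),round(float(W[1,2]),2),round(cc,3)
    except cv2.error: return None
def cmp(k,r=0):
    a,b=np.load(f"pics/m{r}.npy"),np.load(f"pics/m{k}.npy")
    # right front corner of plate, yellow/static tips box, back top edge of plate
    for n,bx in(("frontright",(362,378,255,272)),("corner",(362,392,240,275)),("tips",(345,420,282,330))):print(n,shift(a,b,bx))
E
python3 -c "
from h import *
snap(0);snap(1);cmp(1)"
```

```text
[ 0.46163613 -0.07167724  0.02819887] [-0.39767035  0.31569417  5.48543274] [0.36153748 0.49031828 6.26766372]
[ 0.4616463  -0.07170767  0.02822107] [0.36153748 0.49031828 6.26766372] [0.67543475 0.31851707 4.8355621 ]
frontright (-0.02, -0.0, 0.999)
corner (-0.01, 0.0, 1.0)
tips (0.0, -0.0, 1.0)
```

play_rows:
  deltas:
    - [-0.004, 0, 0, 0, 0, 0, 1]
    - [-0.008, 0, 0, 0, 0, 0, 1]
    - [-0.012, 0, 0, 0, 0, 0, 1]
    - [-0.016, 0, 0, 0, 0, 0, 1]
    - [-0.02, 0, 0, 0, 0, 0, 1]
    - [-0.02, 0, 0, 0, 0, 0, 1]

```text
clock: 9.55
position: [0.471, -0.069, 0.0282]
tool_rot: [-3.141, 0.0, -2.863]
force: [-1.0, -0.5, 8.1]
grip_width: 0.0194
finger_force: 79.2
```

```bash
python3 -c "
from h import *
snap(2);cmp(2)"
```

```text
[ 0.47096468 -0.0690127   0.0282421 ] [-1.03722261 -0.45197217  8.0690927 ] [-0.97470566 -0.20447765  8.1972922 ]
frontright (-0.51, 0.41, 0.743)
corner (0.02, -0.13, 0.954)
tips (-0.01, -0.01, 1.0)
```

play_rows:
  deltas:
    - [-0.003, 0, 0, 0, 0, 0, 1]
    - [-0.006, 0, 0, 0, 0, 0, 1]
    - [-0.008, 0, 0, 0, 0, 0, 1]
    - [-0.008, 0, 0, 0, 0, 0, 1]

```text
clock: 10.1
position: [0.4746, -0.068, 0.0283]
tool_rot: [-3.141, 0.0, -2.863]
force: [-3.3, -1.4, 10.1]
grip_width: 0.0187
finger_force: 79.3
```

```bash
python3 -c "
from h import *
snap(3)
d=lambda k:np.load(f'pics/m{k}.npy').mean(2)
for a,b in((0,2),(2,3)):
  x=cv2.blur(abs(d(a)-d(b))[225:285,330:400],(5,5))[2::5,2::5];print(x.astype(int))
B={'rightrim':(378,394,244,266),'topright':(372,396,228,246),'plinth':(366,380,262,280)}
for k in(2,3):
  for n,bx in B.items():print(k,n,shift(np.load('pics/m0.npy'),np.load(f'pics/m{k}.npy'),bx))
"
```

```text
[ 0.47461133 -0.06800883  0.02826645] [-3.3374471  -1.44805559 10.14995272] [-4.00129289 -0.62755556  9.74993135]
[[ 2  5 36  1  2 23 17  2  0  0  0  0  0  0]
 [ 6  9 23  4  0  0 10 25 28  3  0  0  0  0]
 [ 7 27 34 17  3  1  0  1 13 30 28 15  0  0]
 [ 4 28 29 30 27 14  0  0  0  0  4 22  0  0]
 [10 47 24 38 25  6  0  0  0  0  0  0  0  0]
 [26 47 13 10 12  0  0  0  0  0  0 16  5  0]
 [16 13  4 18  0  0  0  0  0  0  0  3  0  1]
 [ 4  2  6  3  2  0  0  0  2  3  5  8  1  1]
 [12  6  1  3  1  0  0  0 31 12  4  0  1  1]
 [52 11  2  0  0  0 11 16 14  0  0  0  1  1]
 [20  2  0  0  0  6 13  3  0  0  0  0  1  1]
 [ 0  0  0  0  1  2  0  0  0  0  0  0  1  1]]
[[ 1  2 15  6  0  2 13  6  0  0  0  0  0  0]
 [ 1  5 14  9  0  0  0  6  7  8  1  0  0  0]
 [ 1  1 19 12  6  3  0  0  0  5 10 14  2  0]
 [ 1 20  9 14 20 13  0  0  0  0  0  2  1  0]
 [ 0 20  9  4 10  1  0  0  0  0  0  0  0  0]
 [ 1 27  6  3  6  0  0  0  0  0  0  7  1  0]
 [ 2  4  0  3  0  0  0  0  0  0  0  7  1  1]
 [ 2  2  2  0  0  0  0  0  0  1  2  2  1  1]
 [ 6 10  1  1  1  0  0  0  0  1  2  0  1  1]
 [11 16  1  0  0  1  6  9  1  0  0  0  1  1]
 [ 3  0  0  0  0  5  2  0  0  0  0  0  0  1]
 [ 1  0  0  0  1  2  0  0  0  0  0  0  1  1]]
2 rightrim (-0.09, 0.08, 0.988)
2 topright (-0.01, -0.12, 0.968)
2 plinth (-0.22, 0.0, 0.801)
3 rightrim (-0.12, 0.16, 0.988)
3 topright (-0.02, -0.14, 0.955)
3 plinth (-0.19, -0.09, 0.787)
```

play_rows:
  deltas:
    - [-0.003, 0, 0, 0, 0, 0, 1]
    - [-0.006, 0, 0, 0, 0, 0, 1]
    - [-0.008, 0, 0, 0, 0, 0, 1]
    - [-0.01, 0, 0, 0, 0, 0, 1]
    - [-0.01, 0, 0, 0, 0, 0, 1]

```text
clock: 10.75
position: [0.4788, -0.0668, 0.0283]
tool_rot: [-3.141, -0.001, -2.863]
force: [-6.6, -1.7, 15.4]
grip_width: 0.0192
finger_force: 80.1
```

```bash
cat >> h.py <<'E'
def track(k):
    snap(k)
    for j in(2,k):
        print(j,[shift(np.load('pics/m0.npy'),np.load(f'pics/m{j}.npy'),b) for b in((358,373,246,266),(360,376,243,258),(362,374,254,268))])
E
python3 -c "
from h import *
track(3);track(4)"
```

```text
[ 0.47882153 -0.06684183  0.02828696] [-6.62662746 -1.74640413 15.41696207] [-7.61670696 -2.74509264 14.85478165]
2 [(-0.06, -0.14, 0.984), (-0.0, -0.0, 0.999), None]
3 [(-2.79, -1.85, 0.977), (1.0, -0.56, 0.92), None]
[ 0.47880502 -0.0668887   0.02829155] [-7.61670696 -2.74509264 14.85478165] [-7.7677608  -2.67816866 14.71773868]
2 [(-0.06, -0.14, 0.984), (-0.0, -0.0, 0.999), None]
4 [(-2.29, -1.98, 0.798), (0.98, -0.54, 0.92), None]
```

The plate has begun to move and the floor load is growing, so I'll relieve the downward press.

play_rows:
  deltas:
    - [0, 0, -0.0008, 0, 0, 0, 1]
    - [0, 0, -0.0016, 0, 0, 0, 1]
    - [0, 0, -0.0016, 0, 0, 0, 1]

```text
clock: 11.35
position: [0.4791, -0.0666, 0.0287]
tool_rot: [3.142, -0.0, -2.863]
force: [-2.1, -1.0, 1.2]
grip_width: 0.019
finger_force: 78.0
```

```bash
python3 -c "
from h import *
track(5);print(observe()['moment'])"
```

```text
[ 0.4791073  -0.06658343  0.0287262 ] [-2.12246167 -0.97293809  1.16358807] [-1.79638043 -0.36992927 -0.9671236 ]
2 [(-0.06, -0.14, 0.984), (-0.0, -0.0, 0.999), None]
5 [(-2.79, -1.86, 0.977), (0.96, -0.58, 0.921), None]
[-0.16980214  0.30418098 -0.02920326]
```

```bash
python3 -c "
from h import *
P=np.array([.565,-.09,.035]);e=np.array([[.961,.276,0],[-.276,.961,0],[0,0,1]])*1e-3
J=(proj('scene',P+e)-proj('scene',P)).T;print(proj('scene',P));print(J)
print(np.linalg.solve(J[:,[0,2]],[.98,-.56]))"
```

```text
[[366.49554269 261.03645334]]
[[ 0.25014049 -0.43913526  0.03032858]
 [-0.23463641 -0.17352908 -0.41616602]]
[ 4.03014488 -0.92659827]
```

play_rows:
  deltas:
    - [-0.003, 0, 0, 0, 0, 0, 1]
    - [-0.006, 0, 0, 0, 0, 0, 1]
    - [-0.009, 0, 0, 0, 0, 0, 1]
    - [-0.01, 0, 0, 0, 0, 0, 1]
    - [-0.01, 0, 0, 0, 0, 0, 1]

```text
clock: 12.0
position: [0.4842, -0.0651, 0.0288]
tool_rot: [3.142, 0.0, -2.863]
force: [0.6, 0.5, -3.2]
grip_width: 0.0191
finger_force: 78.0
```

```bash
python3 -c "
from h import *
track(6);print(observe()['moment'])"
```

```text
[ 0.48417484 -0.0650711   0.02882691] [ 0.6480124   0.53054552 -3.15835139] [-0.55741413 -0.0556129  -2.94017488]
2 [(-0.06, -0.14, 0.984), (-0.0, -0.0, 0.999), None]
6 [None, (0.08, -1.29, 0.935), None]
[0.02469565 0.12774461 0.02270208]
```

play_rows:
  deltas:
    - [-0.002, 0, 0, 0, 0, 0, 1]
    - [-0.004, 0, 0, 0, 0, 0, 1]
    - [-0.004, 0, 0, 0, 0, 0, 1]
    - [-0.004, 0, 0, 0, 0, 0, 1]
    - [-0.004, 0, 0, 0, 0, 0, 1]
    - [-0.004, 0, 0, 0, 0, 0, 1]

```text
clock: 12.75
position: [0.486, -0.0646, 0.0289]
tool_rot: [-3.142, 0.0, -2.863]
force: [-0.5, -0.2, -3.4]
grip_width: 0.0193
finger_force: 78.0
```

```bash
python3 -c "
from h import *
track(7)
f=lambda k:cv2.resize(np.load(f'pics/m{k}.npy')[225:300,325:400].astype(np.uint8),None,fx=5.3,fy=5.3,interpolation=cv2.INTER_CUBIC)
cv2.imwrite('pics/fin.png',np.hstack([f(2),f(7)]))"
```

```text
[ 0.4860049  -0.06464831  0.0288677 ] [-0.52240851 -0.22582066 -3.39282824] [ 0.49311224  0.49986518 -2.52641105]
2 [(-0.06, -0.14, 0.984), (-0.0, -0.0, 0.999), None]
7 [(-1.41, -2.39, 0.854), (0.3, -1.54, 0.886), None]
```

View pics/fin.png

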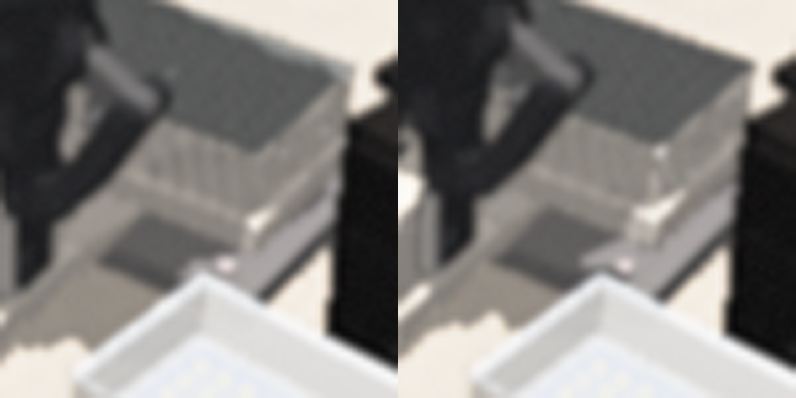

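Comparing before (left) and after (right), the plate's near top corner rose from about (250,152) to (255,143), about 1.5 px or 3 mm. The wrist carries about 3 N of plate load, which fits the front edge resting on the wedge. Handing in.

```bash
python3 -c "
from workcell import *
print(job_done())"
```

```text
the job is handed in; nothing more can be done
None
```

I handed the job in with the wedge still gripped in the pry slot and the plate's front edge resting on it, raised about 3 mm by camera and force estimates; the hand-in call gave no verdict.

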